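Feed the plaster heart through the flap of the collecting box

TASK

On the shelf of the plywood feed box lie a plaster heart and a plaster star. With the fingertips, push the heart steadily along the shelf and in under the hanging metal flap until it tips over the edge and drops into the box, then draw the fingers back so that the flap falls shut. Slide it, do not pinch, lift or flick it; leave the star where it lies and do not disturb the other things on the table.

Things in the scene. Friction and masses are not known exactly. Their poses are not given: they have to be found in the camera images.
- feed_box: Plywood feed box, fixed, 282 x 220 mm. Origin: on the table under the flap; x = feed direction (away from the robot, along the shelf, through the flap), y left, z up. Its flat shelf, 80 mm above the table, runs from x = -140 mm (open edge, robot's side) to x = +6 mm (edge over the bin); side rails at y = +-102 to 110 mm stand 14 mm above the shelf
- shelf_edge (a point): Middle of the shelf's far edge, level with the shelf's top, axes as the box. Beyond it a steep slide leads down into the bin. A part whose middle is pushed some 10 mm or more past this edge tips over and slides down by itself, so the fingers need not go beyond the flap's rod
- flap_rod (a point): Middle of the 6 mm steel rod along y from which the flap hangs, 46 mm above the shelf, 6 mm on the robot's side of the shelf's far edge. Its two posts (at y = +-102 to 110 mm, 16 mm thick along x) rise 52 mm above the shelf, the highest part of the box
- bin_floor (a point): Middle of the bin floor behind the flap, 8 mm above the table, axes as the box. The bin is open above, 92 mm long along x and 204 mm wide; its walls end 96 mm above the table. A fixed green crate, 200 mm tall, stands to the right of the feed box (y below +50 mm, x above 500 mm)
- flap (a joint): Angle of the sheet metal flap (196 mm wide, 43.5 mm tall, 22 g, hinged along its top on the rod): 0 = hanging shut, 2.5 mm above the shelf; grows as its lower edge is pushed towards the bin, to 1.35 rad. It swings inwards only and falls shut by its weight within about a second; the heart lifts it to about 0.8 rad as it slides under
- heart: White plaster heart lying flat, loose, 69 x 66 mm and 15 mm thick, about 50 g. Origin: middle of its underside; its point lies at x = -35 mm, its two lobes reach x = +35 mm (up to 40 mm from the origin). It starts with the point turned roughly to the flap (within 35 degrees). It starts on the left or the right half of the shelf
- star: White five-pointed plaster star lying flat, loose, 52 x 50 mm and 13 mm thick, about 25 g, on the other half of the shelf. Origin: middle of its underside. To be left alone
- toad: Bystander: white plaster toad, 76 x 69 x 38 mm, standing on the table to the left of the feed box. Origin: middle of its underside
- rabbit: Bystander: white plaster rabbit, 51 x 52 x 77 mm, standing on the table to the left of the feed box. Origin: middle of its underside
Mind the look-alikes: they are no part of the job. What is shaped like the heart but turquoise is not meant.

How it is judged:
By the outcome, as a careful person would: the job done as asked, in the order asked, and still so for the second after the job is handed in, with the robot touching nothing.
It also fails if it takes over 40 s, if anything falls off the work surface, if the arm or the gripper's body presses on something with over 40 N, if the wrist force passes 120 N, or if a joint passes its speed limit or range.

ROBOT

A 6-joint arm with a two-finger parallel gripper is mounted at the origin on a cart in front of the work surface, level with it; the furniture and walls round the work are solid. World frame = base frame: x ahead of the robot, y to its left, z up, the work surface at z = 0. Lengths are in m, angles in rad, forces in N, time in s.
With the tool pointing down it reaches from about 0.25 to 0.8 m from the base axis. Payload 8.5 kg.
Tool frame: the origin (TCP) lies midway between the tips of the shut fingers; the grasp point (between the pads) lies 19 mm behind it; z points along the fingers, y is the line along which they close (so a half turn about z gives the same grasp; the last joint's range is limited). The gripper opens to 85 mm and grips with 20 to 120 N. Pads are 22 mm wide; open, the fingers measure 114 mm over their backs; the gripper's body (76 mm by 85 mm) begins 54 mm behind the grasp point. The pads swing forward as they close: fully open they stand 13 mm farther back than shut.
Start: joints at [1.181, 0.238, -0.013, 1.319, 0, 1.571], TCP at [0.199, 0.486, 0.231] pointing down, gripper open.
Joint ranges: [-2.66, 2.66], [-1.03, 1.9], [-1.14, 1.46], [-1.82, 2.27], [-1.45, 1.34], [-3.14, 3.14]. Speed limits (rad/s): [2.22, 2.22, 2.79, 3.14, 3.14, 3.14].

INTERFACE

Orientations are given as a rotation vector (axis times angle).
In Python, from rig import ctrl, grab_frame, outline_of, tip_of gives the robot as it stands.
- The arm moves only by the shell command python3 -m inch 'ROWS' [OPENING] [FORCE]. ROWS is JSON, a list of rows, each a list of 2 entries, a list of its own where there are three numbers: the shift along the tool's x, y, z in cm, then the turn, a rotation vector about the tool's x, y, z in rad. A call has 1 to 10 rows; each row is the pose to reach, as a shift and turn from the pose commanded when the call began, along the tool's axes at that moment; what a row does not reach only later rows make up. A row lasts 1/10 s, in which the tool goes at most 50 mm and 8.59 degrees, less where a joint would pass 70% of its speed; a pose out of reach is approached as far as the arm can. A call with a gripper value outside its range is refused whole. OPENING is the opening, from 0 (shut) to 1 (fully open), set as the call begins (- or left out, the last holds). The fingers move at their own pace and stop on an object; FORCE is the grip in N (left out, the last holds). Time passes only in rows, so rows that repeat a pose let the fingers close. It gives the time, the measured TCP pose, the force, the opening and the grip force at its end, in the units of the state.
- ctrl.get_state(): the state, without advancing time (a new reading comes with each control period).
- grab_frame(name): name is "scene" or "top" or "wrist"; returns a dict with "color" (480x640x3 uint8, red, green, blue), "fovy" (degrees; the focal length in pixels is half the picture's height over the tangent of half this angle, whatever the lens; pixels are square), "cx", "cy" (the principal point, pixels), "R" (3x3) and "t" (3): a world point X has camera coordinates R X + t; the wrist camera has in their place "tool_from_camera" (4x4, takes a point from camera to tool coordinates, whose origin is the TCP and whose axes are the flange's). Camera axes: x right, y down, z forward; pixel columns grow to the right and rows downward; lengths in m; the calibration is good to about 2 mm. A picture is of the moment at which its call begins: read the wrist's pose just before it. There is no depth.
- ctrl.close_job(): hands the job in; it is judged then, once.
Trained networks look in the newest picture that a camera, given by its name, has taken for a name from the list of things; names that differ only in an ending like _2 or _b are one class to them, and where a whole thing is asked for, a point or a joint stands for the part that bears it (a point fixed in the world has none). Each returns a list of dicts, best first, with "confidence" (0 to 1); they miss things now and then, are a little off and sometimes report something else, mostly with a low value. They report only what shows in the picture. A call takes as long as a camera call. They do not tell look-alikes from the thing itself.
- outline_of(camera, label): "pixels" (480x640 bool, what is visible of it) and "rect" ([centre column, centre row, width, height] in pixels, round what is visible of it).
- tip_of(camera, label): "xy" ([column, row] in pixels: a listed point, or the origin of a listed thing).
The state is a dict: "time_s": time; "qpos": joint angles; "qd": joint speeds; "joint_efforts": joint torques, N m; "position": TCP position; "tcp_rot": TCP orientation; "ft_force": force on the tool from outside, world axes, zero at the start; "moment": the same for the moment, N m; "opening": finger opening in m; "grip_force": force on a finger pad.
Only numpy, scipy, OpenCV 4.12 (cv2) and the standard library are available. Lean on these libraries where they do the work, as an engineer would, in place of code of your own. Each camera call takes 0.05 s, during which the arm holds its last target. There are 200 camera calls.

## Working session

There is one attempt and no reset: what is moved stays moved. The work goes in short steps, Python scripts to look and compute and a shell command to move; the robot and the scene stay as the last step left them, time stands still between calls to the robot, and variables do not carry over. Pictures are saved under pics/ and viewed, at most 14 in all, crops included, and the job is handed in when it is done.

```bash
mkdir -p pics; ls; cat > h.py <<'E'
import numpy as np, cv2
from rig import ctrl, grab_frame, outline_of, tip_of
def K(f):
    fl=240/np.tan(np.radians(f["fovy"])/2); return fl
def ray(f,uv):
    d=np.array([(uv[0]-f["cx"])/K(f),(uv[1]-f["cy"])/K(f),1.]); R=np.array(f["R"]);t=np.array(f["t"])
    return -R.T@t, R.T@d
def plane(f,uv,z):
    c,d=ray(f,uv); return c+d*(z-c[2])/d[2]
def proj(f,X):
    p=np.array(f["R"])@np.array(X)+f["t"]; return p[:2]/p[2]*K(f)+[f["cx"],f["cy"]]
def tri(fs,uvs):
    A=np.zeros((3,3));b=np.zeros(3)
    for f,uv in zip(fs,uvs):
        c,d=ray(f,uv);d/=np.linalg.norm(d);P=np.eye(3)-np.outer(d,d);A+=P;b+=P@c
    return np.linalg.solve(A,b)
def save(n,img): cv2.imwrite("pics/"+n,img[:,:,::-1])
E
python3 - <<'E'
from h import *
F={}
for c in ("scene","top"):
    f=F[c]=grab_frame(c); save(c+"0.png",f["color"])
    for l in ("heart","star","feed_box","toad","rabbit"):
        for o in outline_of(c,l)[:3]: print(c,l,"out",round(o["confidence"],2),np.round(o["rect"],1))
    for l in ("heart","star","feed_box","shelf_edge","flap_rod","bin_floor"):
        for o in tip_of(c,l)[:3]: print(c,l,"tip",round(o["confidence"],2),np.round(o["xy"],1))
s=ctrl.get_state();print(s["time_s"],s["position"],s["tcp_rot"],s["opening"])
E
```

```text
pics
scene heart out 0.73 [331.8 235.4  35.6  13.7]
scene heart out 0.58 [290.5 299.7  53.3  35.8]
scene star out 0.91 [337.4 344.2  38.5  31.2]
scene feed_box out 0.68 [368.8 335.2 275.7 213.2]
scene toad out 0.57 [284.  263.8  10.7   1.6]
scene rabbit out 0.57 [343.8 241.5   8.7   7.8]
scene heart tip 0.67 [327.8 244.9]
scene heart tip 0.62 [360.4 345. ]
scene heart tip 0.58 [291.3 299.7]
scene star tip 0.62 [333.7 345.2]
scene feed_box tip 0.96 [360.2 347.5]
scene shelf_edge tip 0.63 [412.7 320.6]
scene flap_rod tip 0.73 [365.  273.6]
scene bin_floor tip 0.9 [411.8 321.6]
top heart out 0.87 [229.9 196.2  36.9  37.8]
top heart out 0.73 [359.  300.6  43.7  42.9]
top star out 0.87 [426.  292.9  34.3  33.4]
top feed_box out 0.88 [391.2 246.  151.  179.8]
top toad out 0.63 [282.  269.1  46.7  41.2]
top rabbit out 0.81 [295.  218.9  27.8  32.3]
top heart tip 0.85 [232.7 201.4]
top heart tip 0.74 [354.7 298.6]
top star tip 0.81 [421.9 292.4]
top feed_box tip 0.84 [382.1 250.6]
top shelf_edge tip 0.69 [388.4 243.1]
top flap_rod tip 0.65 [390.7 242.7]
top bin_floor tip 0.78 [382.8 198.1]
1.2 [0.19947653 0.48557127 0.23127658] [-6.08374898e-01 -3.08207941e+00  1.84510737e-04] 0.08551261001659045
```

View pics/scene0.png

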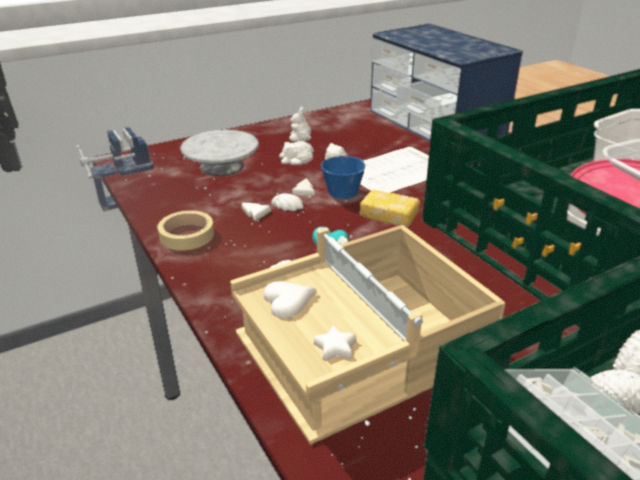

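View pics/top0.png

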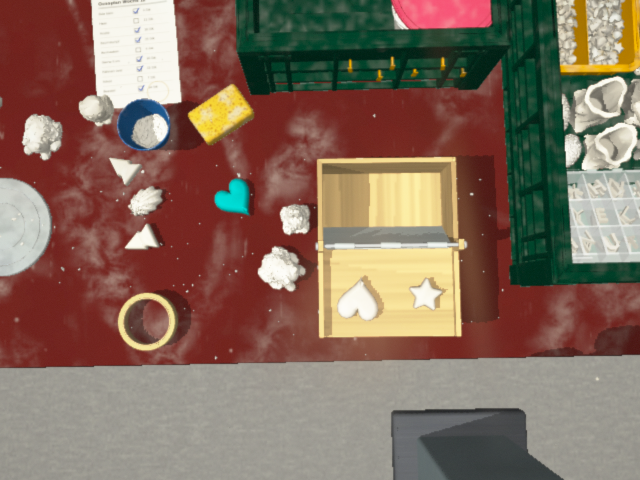

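The scene view shows the white heart on the shelf at (290,299) and the star at (336,344). The top view shows the white heart at (357,300), star at (426,293), and the flap rod along row ~244.

Candidates that could be taken for the heart, in top-view pixels:
- White heart on the shelf, (357,300). This matches the description, so I choose it.
- Turquoise heart on the table, (232,197). This is a look-alike.
- Star, (426,293).
- White toad and rabbit, (282,269) and (295,219).

Next I'll check the choice in a close crop.

```bash
python3 - <<'E'
from h import *
import pickle
F={}
for c in ("top","scene"):
    F[c]=grab_frame(c); F[c]["h"]=[o["pixels"] for o in outline_of(c,"heart")]; F[c]["s"]=[o["pixels"] for o in outline_of(c,"star")]
pickle.dump(F,open("F.pkl","wb"))
t=cv2.resize(F["top"]["color"][150:345,310:475],None,fx=3,fy=3,interpolation=cv2.INTER_CUBIC)
s=cv2.resize(F["scene"]["color"][220:445,225:510],None,fx=2.6,fy=2.6,interpolation=cv2.INTER_CUBIC)
save("ct.png",t);save("cs.png",s)
for c in F:
  print(c,"cam",ray(F[c],(320,240))[0].round(3))
for n in "hs":
  for i in F["top"][n]:
    for j in F["scene"][n]:
      a=[np.argwhere(m).mean(0)[::-1] for m in (i,j)]
      X=tri([F["top"],F["scene"]],a); print(n,np.round(a,1).tolist(),X.round(4),[ (proj(F[c],X)-u).round(1).tolist() for c,u in zip(("top","scene"),a)])
E
```

```text
top cam [0.491 0.378 1.067]
scene cam [ 0.215 -0.239  0.562]
h [[357.6, 302.1], [332.5, 234.4]] [0.5077 0.3041 0.1757] [[10.4, -18.9], [-25.0, 0.6]]
h [[357.6, 302.1], [288.0, 297.3]] [0.4808 0.3133 0.0833] [[0.2, -0.4], [-0.6, 0.0]]
h [[233.5, 197.3], [332.5, 234.4]] [0.6664 0.5147 0.0121] [[1.0, -2.0], [-2.2, 0.2]]
h [[233.5, 197.3], [288.0, 297.3]] [ 0.6446  0.5506 -0.1318] [[-7.6, 21.4], [22.8, -4.3]]
```

View pics/ct.png

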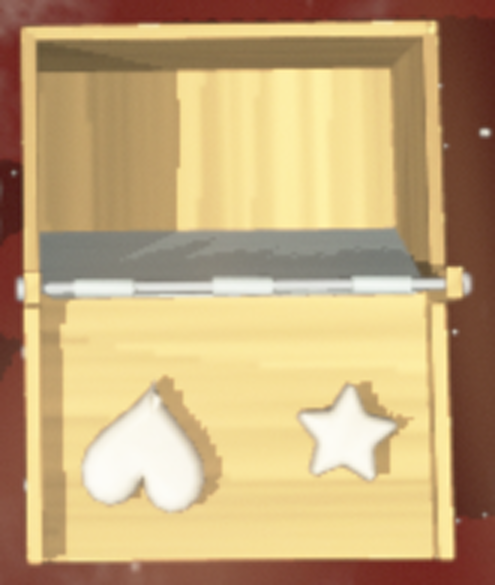

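View pics/cs.png

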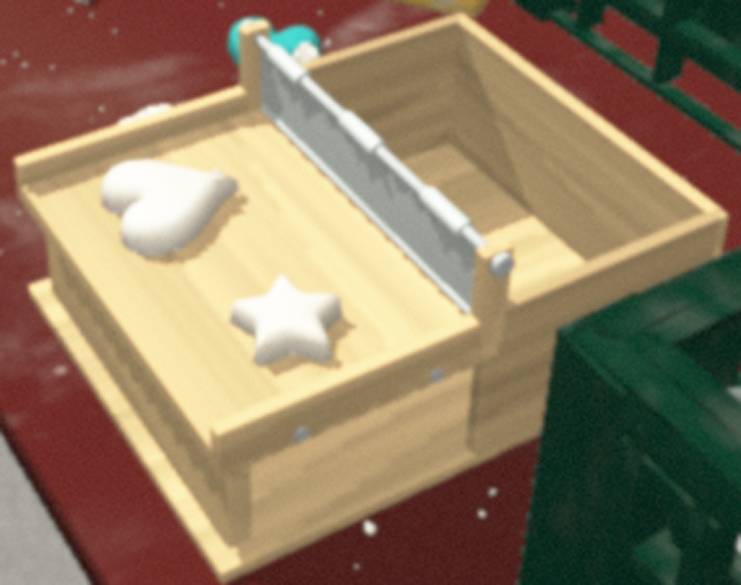

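The crops confirm the white heart: left half, point turned to the flap, at top-crop pixel (147,450). The star is at (350,435) and the rod runs from (20,288) to (468,283). I'll fit the box and heart poses.

```bash
cat > fit.py <<'E'
from h import *
import pickle
from scipy.optimize import least_squares
F=pickle.load(open("F.pkl","rb")); T,S=F["top"],F["scene"]
t=lambda x,y:np.array([310+(x+.5)/3-.5,150+(y+.5)/3-.5]); s=lambda x,y:np.array([225+(x+.5)/2.6-.5,220+(y+.5)/2.6-.5])
pts=[("nl",(-.14,.11,.094),t(28,562),s(17,160)),("nr",(-.14,-.11,.094),t(454,558),s(215,437)),
("fl",(.142,.11,.096),t(22,28),s(460,14)),("fr",(.142,-.11,.096),t(436,22),s(727,214)),]
for n,m,a,b in pts: print(n,tri([T,S],[a,b]).round(4))
def W(p,m):
    c,s_=np.cos(p[2]),np.sin(p[2]); return np.array([p[0]+c*m[0]-s_*m[1],p[1]+s_*m[0]+c*m[1],m[2]+p[3]])
res=lambda p:np.concatenate([np.r_[proj(T,W(p,m))-a,proj(S,W(p,m))-b] for n,m,a,b in pts])
r=least_squares(res,[.6,.3,0,0]); p=r.x; print("box",p.round(4),"res",r.fun.round(1))
def inbox(X):
    c,s_=np.cos(p[2]),np.sin(p[2]); d=np.array(X)[:2]-p[:2]; return np.array([c*d[0]+s_*d[1],-s_*d[0]+c*d[1]])
if __name__=="__main__":
    for n,uv,uvs in (("tip",t(154,388),s(235,187)),("notch",t(142,489),s(133,205))): print(n,tri([T,S],[uv,uvs]).round(4),inbox(plane(T,uv,.09)).round(4))
    # shape outline at mid-height in box coords
    hs=[m for m in T["h"] if abs(np.argwhere(m).mean(0)[1]-357)<15][0]
    g=cv2.cvtColor(T["color"],cv2.COLOR_RGB2HSV); wm=((g[...,1]<60)&(g[...,2]>150)).astype(np.uint8)
    n,L,st,ce=cv2.connectedComponentsWithStats(wm)
    for k in range(1,n):
        if st[k,4]>300 and 325<ce[k][0]<455 and 255<ce[k][1]<335:
            q=np.array([inbox(plane(T,(v[1],v[0]),.089)) for v in np.argwhere(L==k)])
            print("comp",st[k],"mean",q.mean(0).round(4),"min",q.min(0).round(4),"max",q.max(0).round(4))
    q=np.array([inbox(plane(T,(v[1],v[0]),.089)) for v in np.argwhere(hs)]);print("net heart",q.mean(0).round(4),q.min(0).round(4),q.max(0).round(4))
    for y in np.arange(.02,.1,.006):
        w=q[abs(q[:,1]-y)<.003]; 
        if len(w): print(y.round(3),w[:,0].min().round(4),w[:,0].max().round(4))
    print("rod ends err",proj(T,W(p,(0,.11,.126)))-t(20,288),proj(T,W(p,(0,-.11,.126)))-t(468,283))
E
python3 fit.py
```

```text
nl [0.4281 0.3753 0.0897]
nr [0.4244 0.1557 0.0902]
fl [0.7084 0.3721 0.0928]
fr [0.706  0.153  0.0939]
box [ 0.5658  0.2642 -0.0115 -0.0036] res [-0.2  0.4 -1.2 -0.3 -0.2  0.3  0.8 -0.3 -0.3 -0.4  0.1 -0.   0.  -0.2
  0.4  1. ]
tip [0.5173 0.3066 0.0827] [-0.0502  0.0428]
notch [0.4643 0.3149 0.0867] [-0.1025  0.05  ]
comp [ 337  279   41   42 1053] mean [-0.0867  0.0487] min [-0.114   0.0186] max [-0.0502  0.0811]
comp [410 278  32  32 548] mean [-0.0757 -0.0566] min [-0.0981 -0.0818] max [-0.0497 -0.0335]
net heart [-0.0862  0.0488] [-0.1125  0.0185] [-0.0502  0.0811]
0.02 -0.108 -0.0832
0.026 -0.111 -0.0738
0.032 -0.1125 -0.0659
0.038 -0.1125 -0.0549
0.044 -0.1093 -0.0502
0.05 -0.1046 -0.0517
0.056 -0.1061 -0.0594
0.062 -0.1091 -0.0641
0.068 -0.1091 -0.0687
0.074 -0.1075 -0.0749
0.08 -0.1028 -0.0795
rod ends err [1.47114344 0.20611764] [-3.1549197   0.23323981]
```

```bash
cat > go.py <<'E'
from h import *
import sys
from scipy.spatial.transform import Rotation as Ro
P=np.array([0.5658,0.2642]);yaw=-0.0115
def where():
    s=ctrl.get_state(); c,n=np.cos(yaw),np.sin(yaw); d=s["position"][:2]-P
    print("t",round(s["time_s"],2),"box xy mm",(1e3*np.array([c*d[0]+n*d[1],-n*d[0]+c*d[1]])).round(1),"z",(1e3*s["position"][2]).round(1),"F",np.round(s["ft_force"],1),"open",round(s["opening"],4)); return s
s=where()
bx,by,z=[float(v)/1e3 for v in sys.argv[1:4]]
c,n=np.cos(yaw),np.sin(yaw); X=np.array([P[0]+c*bx-n*by,P[1]+n*bx+c*by,z])
R=Ro.from_rotvec(s["tcp_rot"]); x=np.array([-c,-n,0]);y=np.array([-n,c,0])
G=Ro.from_matrix(np.column_stack([x,y,[0,0,-1]]))
print("shift cm",(R.inv().apply(X-s["position"])*100).round(2),"turn",(R.inv()*G).as_rotvec().round(3))
E
python3 go.py -150 51 180
```

```text
t 1.5 box xy mm [-368.8  217.2] z 231.3 F [ 0.1 -0.3  0.5] open 0.0856
shift cm [-26.47  -7.36   5.13] turn [-0.    -0.    -0.378]
```

```bash
python3 -m inch '[[[-2,-0.5,0],[0,0,-0.03]],[[-5,-1.5,0],[0,0,-0.08]],[[-9,-2.5,0],[0,0,-0.13]],[[-13,-3.6,0.5],[0,0,-0.19]],[[-17,-4.7,1.5],[0,0,-0.25]],[[-21,-5.8,3],[0,0,-0.31]],[[-24,-6.7,4],[0,0,-0.35]],[[-26,-7.2,5],[0,0,-0.375]],[[-26.5,-7.4,5.1],[0,0,-0.378]],[[-26.5,-7.4,5.1],[0,0,-0.378]]]' 0.24 20; python3 go.py -150 51 100
python3 - <<'E'
from h import *
f=grab_frame("wrist");save("w1.png",f["color"])
E
```

```text
time_s: 2.5
position: [0.4167, 0.316, 0.1802]
tcp_rot: [-0.022, -3.141, 0.001]
ft_force: [1.7, -0.0, 0.4]
opening: 0.0203
grip_force: 0.0
t 2.5 box xy mm [-149.7   50. ] z 180.2 F [ 1.7 -0.   0.4] open 0.0203
shift cm [0.02 0.1  8.02] turn [-0.    -0.001 -0.002]
```

View pics/w1.png

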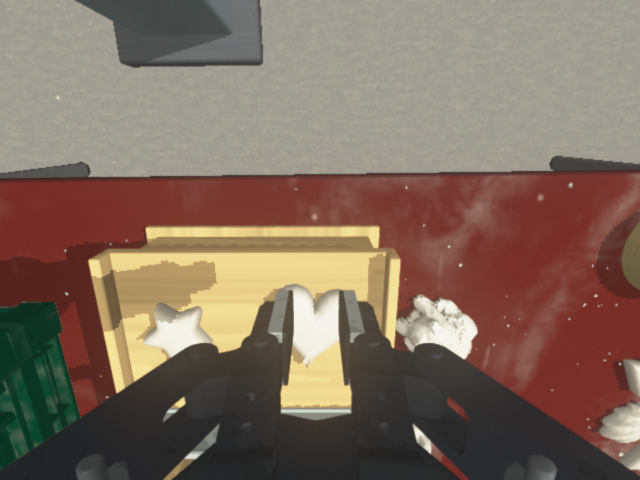

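The wrist view shows the fingertips at (285,290) and (350,290), straddling the heart's notch at (314,295). The star, at (178,330), is well clear. I'll descend behind the heart.

```bash
python3 -m inch '[[[-0.2,0,2],[0,0,0]],[[-0.6,0,4],[0,0,0]],[[-1,0,6],[0,0,0]],[[-1,0,7.5],[0,0,0]],[[-1,0,8.6],[0,0,0]],[[-1,0,9.2],[0,0,0]],[[-1,0,9.5],[0,0,0]],[[-1,0,9.5],[0,0,0]]]'; python3 go.py -140 50 82
```

```text
time_s: 3.35
position: [0.4264, 0.3166, 0.0855]
tcp_rot: [0.018, 3.141, 0.0]
ft_force: [0.3, 0.1, -0.4]
opening: 0.0203
grip_force: 0.0
t 3.35 box xy mm [-140.    50.8] z 85.5 F [ 0.3  0.1 -0.4] open 0.0203
shift cm [-0.   -0.08  0.35] turn [0. 0. 0.]
```

```bash
python3 -m inch '[[[0,0,0.1],[0,0,0]],[[0,0,0.2],[0,0,0]],[[0,0,0.3],[0,0,0]],[[0,0,0.35],[0,0,0]],[[0,0,0.35],[0,0,0]]]'; python3 go.py -140 50 82
python3 - <<'E'
from h import *
f=grab_frame("scene");save("s1.png",cv2.resize(f["color"][180:400,200:460],None,fx=2.7,fy=2.7,interpolation=cv2.INTER_CUBIC))
E
```

```text
time_s: 3.85
position: [0.4265, 0.3162, 0.0818]
tcp_rot: [-0.019, -3.141, 0.0]
ft_force: [-0.3, 0.2, 0.0]
opening: 0.0207
grip_force: 0.0
t 3.85 box xy mm [-139.9   50.4] z 81.8 F [-0.3  0.2  0. ] open 0.0207
shift cm [ 0.01 -0.04 -0.02] turn [-0. -0. -0.]
```

View pics/s1.png

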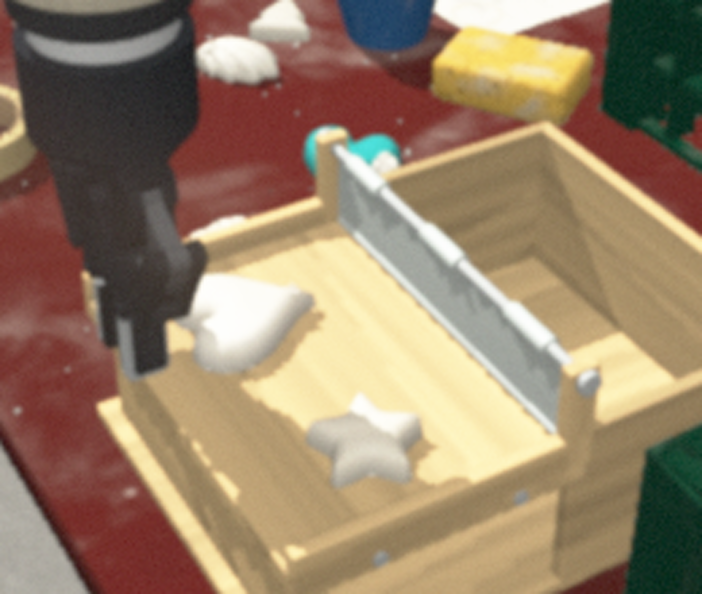

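The scene crop shows the fingertips at (140,370), just above the shelf and behind the heart at (245,320). There is no contact yet. I'll push slowly.

```bash
python3 -m inch '[[[-0.4,0,0],[0,0,0]],[[-0.8,0,0],[0,0,0]],[[-1.1,0,0],[0,0,0]],[[-1.3,0,0],[0,0,0]],[[-1.5,0,0],[0,0,0]],[[-1.8,0,0],[0,0,0]],[[-2.2,0,0],[0,0,0]],[[-2.7,0,0],[0,0,0]],[[-3.2,0,0],[0,0,0]],[[-3.7,0,0],[0,0,0]]]'; python3 go.py -30 50 82
cat > see.py <<'E'
from h import *
import sys,os
from fit import inbox
f=grab_frame("top")
g=cv2.cvtColor(f["color"],cv2.COLOR_RGB2HSV); wm=((g[...,1]<60)&(g[...,2]>90)).astype(np.uint8)
n,L,st,ce=cv2.connectedComponentsWithStats(wm)
for lab in("heart","star"):
    for o in outline_of("top",lab):
        q=np.array([inbox(plane(f,(v[1],v[0]),.089)) for v in np.argwhere(o["pixels"])])*1e3
        print(lab,round(o["confidence"],2),"mean",q.mean(0).round(1),"min",q.min(0).round(1),"max",q.max(0).round(1))
if len(sys.argv)>1:
    a=cv2.resize(f["color"][150:345,310:475],None,fx=2.4,fy=2.4,interpolation=cv2.INTER_CUBIC)
    s=grab_frame("scene")["color"][215:395,215:465]; b=cv2.resize(s,(400,288)); 
    im=np.zeros((468,800,3),np.uint8); im[:,:396]=a; im[:288,400:]=b; save(sys.argv[1],im)
E
python3 see.py p2.png | grep -v -e '^[nf][lr]' -e box
```

```text
time_s: 4.9
position: [0.464, 0.3159, 0.0818]
tcp_rot: [-0.019, -3.142, 0.0]
ft_force: [-1.6, -0.3, 0.5]
opening: 0.02
grip_force: 0.3
t 4.9 box xy mm [-102.4   50.5] z 81.8 F [-1.6 -0.3  0.5] open 0.02
shift cm [-7.24 -0.05 -0.02] turn [-0.  0. -0.]
  0.4  1. ]
heart 0.88 mean [ 81.3 242.7] min [ 54.7 220.1] max [111.3 274.3]
heart 0.46 mean [-41.9  60.8] min [-57.7  47.2] max [-26.6  77.4]
star 0.6 mean [51.9  1.2] min [ -81.4 -123.5] max [143.5 112.8]
```

View pics/p2.png

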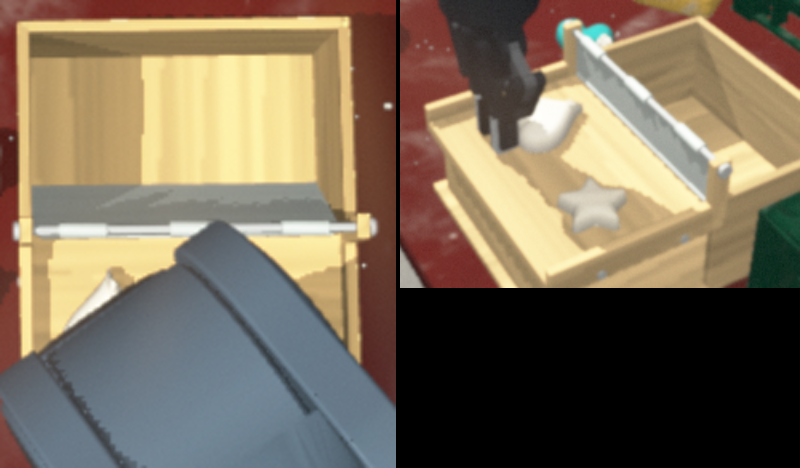

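The heart slides straight: its tip is at (114,272) in the left panel and the fingers sit squarely behind it. I'll continue.

```bash
python3 -m inch '[[[-0.3,0,0],[0,0,0]],[[-0.7,0,0],[0,0,0]],[[-1.1,0,0],[0,0,0]],[[-1.5,0,0],[0,0,0]],[[-1.9,0,0],[0,0,0]],[[-2.3,0,0],[0,0,0]],[[-2.7,0,0],[0,0,0]],[[-3.1,0,0],[0,0,0]],[[-3.5,0,0],[0,0,0]],[[-3.9,0,0],[0,0,0]]]'; python3 go.py -30 50 82;python3 see.py p3.png | grep -v -e '^[nf][lr]' -e box
```

```text
time_s: 6.1
position: [0.5028, 0.3154, 0.0818]
tcp_rot: [-0.019, -3.141, 0.0]
ft_force: [-1.1, -0.2, 0.6]
opening: 0.0201
grip_force: 0.5
t 6.1 box xy mm [-63.6  50.4] z 81.8 F [-1.1 -0.2  0.6] open 0.0201
shift cm [-3.36 -0.04 -0.02] turn [-0. -0. -0.]
  0.4  1. ]
heart 0.7 mean [ 81.3 241.9] min [ 56.3 220.1] max [111.3 272.7]
```

View pics/p3.png

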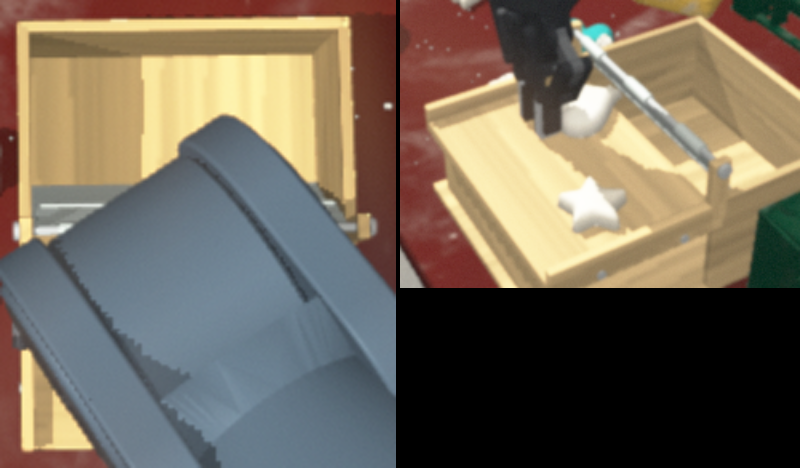

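The flap has been lifted by the heart (right panel, heart at (590,108)) and the star has not moved. I'll keep pushing gently.

```bash
python3 -m inch '[[[-0.3,0,0],[0,0,0]],[[-0.6,0,0],[0,0,0]],[[-0.9,0,0],[0,0,0]],[[-1.2,0,0],[0,0,0]],[[-1.5,0,0],[0,0,0]],[[-1.8,0,0],[0,0,0]],[[-2.1,0,0],[0,0,0]],[[-2.4,0,0],[0,0,0]],[[-2.6,0,0],[0,0,0]],[[-2.8,0,0],[0,0,0]]]'; python3 go.py -25 50 82;python3 see.py p4.png | grep -v -e '^[nf][lr]' -e box
```

```text
time_s: 7.3
position: [0.5306, 0.3151, 0.0817]
tcp_rot: [-0.019, -3.141, 0.0]
ft_force: [-0.6, -0.6, -0.5]
opening: 0.0208
grip_force: 0.4
t 7.3 box xy mm [-35.8  50.4] z 81.7 F [-0.6 -0.6 -0.5] open 0.0208
shift cm [-1.08 -0.04 -0.03] turn [-0. -0. -0.]
  0.4  1. ]
heart 0.74 mean [ 81.3 243.3] min [ 54.7 220.1] max [111.3 274.3]
```

View pics/p4.png

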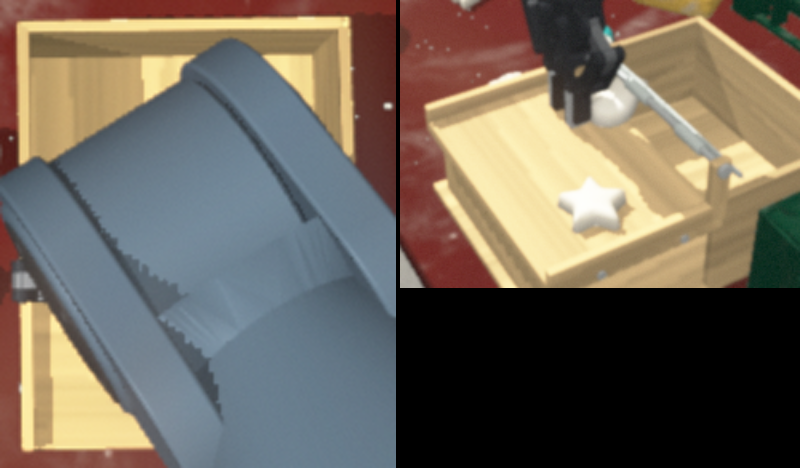

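The heart is half under the flap, visible at (612,105), and has not tipped yet. The force is small, so I'll push a bit further.

```bash
python3 -m inch '[[[-0.2,0,0],[0,0,0]],[[-0.4,0,0],[0,0,0]],[[-0.6,0,0],[0,0,0]],[[-0.8,0,0],[0,0,0]],[[-1.0,0,0],[0,0,0]],[[-1.2,0,0],[0,0,0]],[[-1.4,0,0],[0,0,0]],[[-1.5,0,0],[0,0,0]],[[-1.5,0,0],[0,0,0]],[[-1.5,0,0],[0,0,0]]]'; python3 go.py -25 50 82;python3 see.py p5.png | grep -v -e '^[nf][lr]' -e box
```

```text
time_s: 8.5
position: [0.5456, 0.3149, 0.0818]
tcp_rot: [0.019, 3.141, -0.0]
ft_force: [-0.5, 0.1, 0.3]
opening: 0.0208
grip_force: 0.0
t 8.5 box xy mm [-20.8  50.4] z 81.8 F [-0.5  0.1  0.3] open 0.0208
shift cm [ 0.42 -0.04 -0.02] turn [-0.  0. -0.]
  0.4  1. ]
heart 0.87 mean [ 81.6 242.9] min [ 54.7 220.1] max [112.9 274.3]
```

View pics/p5.png

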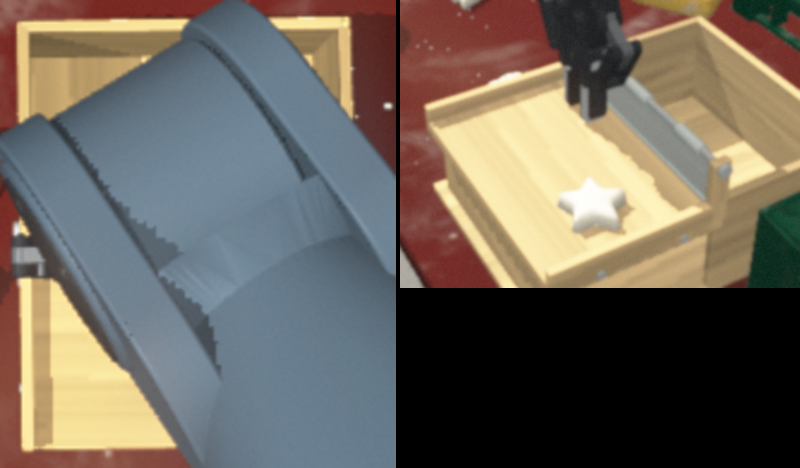

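The heart has dropped and the flap is shut; the right panel shows the flap hanging at (665,130). I'll draw the fingers straight back, then up and away.

```bash
python3 -m inch '[[[1,0,0],[0,0,0]],[[3,0,0],[0,0,0]],[[5,0,0],[0,0,0]],[[7,0,0],[0,0,0]],[[9,0,-0.5],[0,0,0]],[[11,0,-2],[0,0,0]],[[13,0,-4.5],[0,0,0]],[[15,0,-7.5],[0,0,0]],[[17,0,-10.5],[0,0,0]],[[18,0,-12],[0,0,0]]]'
python3 -m inch '[[[2,2,-0.5],[0,0,0]],[[4,5,-1],[0,0,0]],[[5,8,-1],[0,0,0]],[[5,11,-1],[0,0,0]],[[5,14,-1],[0,0,0]],[[5,15,-1],[0,0,0]],[[5,15,-1],[0,0,0]]]'
python3 see.py p6.png | grep -v -e '^[nf][lr]' -e box
```

```text
time_s: 9.7
position: [0.3639, 0.3172, 0.2043]
tcp_rot: [0.017, 3.14, 0.003]
ft_force: [0.9, 0.1, -0.3]
opening: 0.0207
grip_force: 0.0
time_s: 10.4
position: [0.3166, 0.4682, 0.2113]
tcp_rot: [-0.016, -3.141, 0.001]
ft_force: [-0.5, 0.8, -0.7]
opening: 0.0203
grip_force: 0.0
  0.4  1. ]
heart 0.79 mean [23.2 54.6] min [ 9.5 24. ] max [41.6 85.7]
heart 0.63 mean [ 81.8 242.1] min [ 56.3 220.1] max [112.9 272.7]
```

View pics/p6.png

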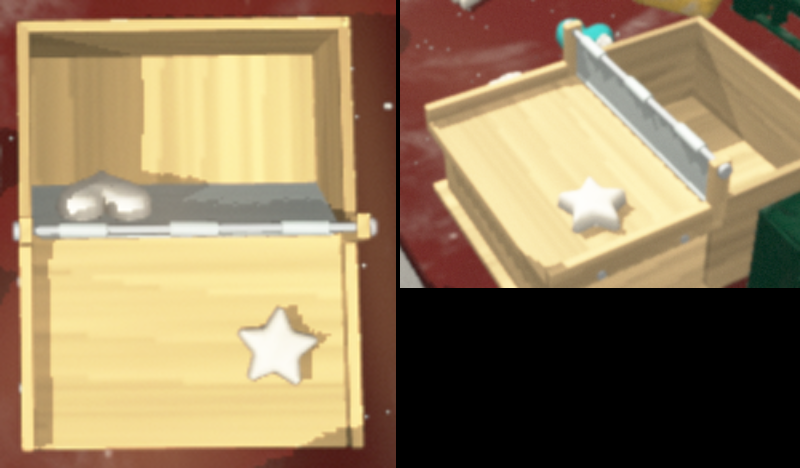

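From above, the heart now lies beyond the flap at (105,200), low in the grey slide area, with the flap shut and the star unmoved. I need to see whether it is fully down or stuck on the slide, so I'll take a wrist view over the bin.

```bash
python3 -m inch '[[[-2,-2,-3],[0,0,0]],[[-5,-5,-6],[0,0,0]],[[-9,-8,-8],[0,0,0]],[[-13,-11,-9],[0,0,0]],[[-17,-13,-9],[0,0,0]],[[-21,-15,-9],[0,0,0]],[[-25,-16,-9],[0,0,0]],[[-28,-16,-9],[0,0,0]],[[-30,-16,-9],[0,0,0]],[[-30,-16,-9],[0,0,0]]]'
python3 - <<'E' | grep -v -e '^[nf][lr]' -e box
from h import *
from fit import inbox,W,p
from scipy.spatial.transform import Rotation as Ro
s=ctrl.get_state(); w=grab_frame("wrist"); M=np.eye(4);M[:3,:3]=Ro.from_rotvec(s["tcp_rot"]).as_matrix();M[:3,3]=s["position"]
V=np.linalg.inv(M@np.array(w["tool_from_camera"]));w["R"]=V[:3,:3];w["t"]=V[:3,3]
print("cam",ray(w,(320,240))[0].round(3))
for n,m in (("rodL",(0,.1,.126)),("rodR",(0,-.1,.126)),("edge",(.006,.05,.08)),("floor0",(.088,0,.008))): print(n,proj(w,W(p,m)).round())
for o in outline_of("wrist","heart"): print(o["confidence"],o["rect"])
save("w7.png",w["color"])
import pickle;pickle.dump(w,open("w7.pkl","wb"))
E
```

```text
time_s: 11.6
position: [0.6174, 0.3023, 0.3005]
tcp_rot: [-0.023, -3.141, 0.001]
ft_force: [0.0, -0.2, -0.5]
opening: 0.0208
grip_force: 0.0
  0.4  1. ]
cam [0.541 0.304 0.443]
rodL [384. 161.]
rodR [161. 161.]
edge [327. 163.]
0.93 [483.4, 227.6, 49.4, 43.7]
0.82 [328.4, 180.6, 55.8, 27.3]
0.47 [271.1, 145.1, 265.1, 290.1]
```

View pics/w7.png

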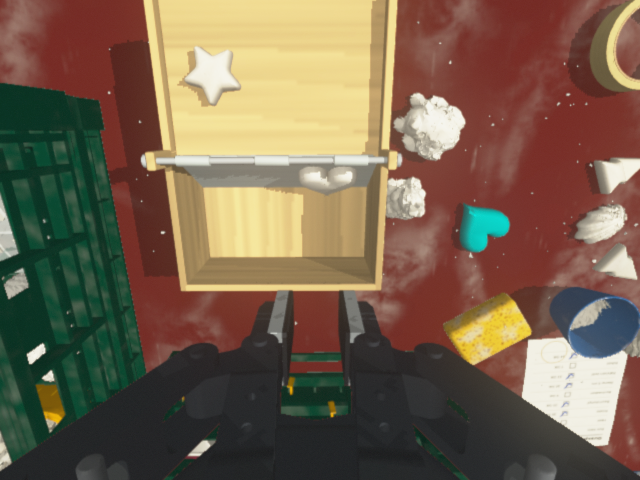

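```bash
python3 - <<'E' | grep -v -e '^[nf][lr]' -e '^box'
from h import *
from fit import inbox
import pickle
w=pickle.load(open("w7.pkl","rb")); f=grab_frame("top")
o=[o for o in outline_of("top","heart") if o["rect"][0]>300][0]["pixels"]
v=[q for q in outline_of("wrist","heart") if 300<q["rect"][0]<400 and q["rect"][2]<100][0]["pixels"]
def ext(m):
    a=np.argwhere(m)[:,::-1].astype(float); return {"minc":a[a[:,0]==a[:,0].min()].mean(0),"maxc":a[a[:,0]==a[:,0].max()].mean(0),"minr":a[a[:,1]==a[:,1].min()].mean(0),"maxr":a[a[:,1]==a[:,1].max()].mean(0),"c":a.mean(0)}
A,B=ext(o),ext(v)
for n,i,j in (("left","minc","maxc"),("right","maxc","minc"),("tip","minr","maxr"),("mean","c","c")):
    X=tri([f,w],[A[i],B[j]]); print(n,A[i].round(1),B[j].round(1),"world",X.round(3),"box",inbox(X).round(3),"err",(proj(f,X)-A[i]).round(1),(proj(w,X)-B[j]).round(1))
E
```

```text
0.4  1. ]
left [333.  235.5] [356. 175.] world [0.59  0.348 0.042] box [0.023 0.084] err [-0.   0.3] [-0.1  0.5]
right [372. 235.] [298.  174.5] world [ 0.594  0.28  -0.005] box [0.028 0.016] err [-0.1  0.3] [-0.2  0.4]
tip [351.5 221. ] [326.5 195. ] world [0.617 0.315 0.013] box [0.05  0.052] err [-0.1  0.1] [-0.1  0.2]
mean [352.5 232.4] [327.1 179. ] world [0.595 0.316 0.034] box [0.028 0.052] err [-0.1  0.4] [-0.2  0.6]
```

The heart's tip stands on the bin floor: z is about 13 mm at x about +50 mm, and its middle is at about 34 mm, well below the 80 mm shelf. The flap hangs as it did at the start, the star hasn't moved, and the arm is clear, so I'll hand in.

```bash
python3 -c "
from rig import ctrl
print(ctrl.close_job())"
```

```text
the job is handed in; nothing more can be done
None
```

The white heart was pushed under the flap and is down in the bin, leaning on the slide with its point on the floor; the flap hangs shut, the star was left where it lay, and the job is handed in.

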